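# Lock a shoe heel into its bench fixture

### The arm

A 6-joint arm with a two-finger parallel gripper is mounted at the origin on the work surface. World frame = base frame: x ahead of the robot, y to its left, z up, the work surface at z = 0. Lengths are in m, angles in rad, forces in N, time in s.
With the tool pointing down it reaches from about 0.25 to 0.775 m from the base axis. Payload 4 kg.
Tool frame: the origin (TCP) lies where the fingers leave the gripper's body, on its centre line; the fingertips stand 97 mm ahead of it and the grasp point (between the pads) lies 78 mm ahead of it; z points along the fingers, y is the line along which they close (so a half turn about z gives the same grasp; the last joint's range is limited). The gripper opens to 94 mm and grips with 3 to 60 N. Pads are 16 mm wide; open, the fingers measure 119 mm over their backs; the gripper's body (75 mm by 177 mm) begins 78 mm behind the grasp point.
Start: joints at [-1.266, 0.087, 1.371, -0, 1.684, -0.103], TCP at [0.218, -0.505, 0.303] pointing down, gripper open.
Joint ranges: [-3.1, 3.1], [-0.76, 2.03], [0.27, 2.55], [-1.08, 4.22], [0.17, 2.65], [-2.57, 2.57]. Speed limits (rad/s): [2.79, 2.79, 3.14, 3.14, 3.14, 3.14].

### API

Orientations are given as [roll, pitch, yaw] about the fixed x, y, z axes, in that order (R = Rz(yaw) Ry(pitch) Rx(roll)).
In Python, from bench import robot, eyes gives the robot as it stands. The module is installed in compiled form; this text tells all that it offers.
- The arm moves only by the tool carry_out, never from a script. Its argument "deltas" is a list of rows, each an object of numbers: "dx", "dy", "dz": the shift along the tool's x, y, z each as a share of 0.02 m, from -1 to 1; "wx", "wy", "wz": the turn, a rotation vector about the tool's x, y, z each as a share of 0.12 rad, from -1 to 1; "gripper": the closure in counts, from 0 (fully open) to 255 (shut). In form: [{"dx": .., "dy": .., "dz": .., "wx": .., "wy": .., "wz": .., "gripper": ..}, ...]. A call has 1 to 20 rows; each row shifts and turns the commanded pose from where the row before left it, along the tool's axes as they then stand; what a row does not reach is not made up. A row lasts 1/12 s, in which the tool goes at most 41.7 mm and 7.16 degrees, less where a joint would pass 70% of its speed; a pose out of reach is approached as far as the arm can. A call with a number of a shift or a turn outside -1 to 1 is refused whole. A call with a gripper value outside its range is refused whole. The fingers move at their own pace and stop on an object; the grip force is fixed at half the most. Time passes only in rows, so rows that do not move let the fingers close. It gives the time, the measured TCP pose, the force, the opening and the grip force at its end, in the units of the state.
- robot.get_obs(): the state, without advancing time (a new reading comes with each control period).
- eyes.snapshot(name): name is "scene" or "top" or "wrist"; returns the picture (384x512x3 uint8, red, green, blue); there is no depth.
- eyes.get_calibration(name): a dict with "fovy" (degrees; the focal length in pixels is half the picture's height over the tangent of half this angle, whatever the lens; pixels are square), "cx", "cy" (the principal point, pixels), "R" (3x3) and "t" (3): a world point X has camera coordinates R X + t. Camera axes: x right, y down, z forward; pixel columns grow to the right and rows downward; lengths in m; the calibration is good to about 2 mm. A picture is of the moment at which its call begins: read the wrist's pose just before it. get_calibration takes no time and is no camera call; for the wrist camera it gives the pose at the moment of the call.
- robot.close_job(): hands the job in; it is judged then, once.
The state is a dict: "time": time; "joint_positions": joint angles; "qvel": joint speeds; "joint_torque": joint torques, N m; "tool_pos": TCP position; "ee_rot": TCP orientation; "wrist_force": force on the tool from outside, world axes, zero at the start; "wrist_torque": the same for the moment, N m; "width": finger opening in m; "finger_force": force on a finger pad.
Only numpy, scipy, OpenCV 4.12 (cv2) and the standard library are available. Lean on these libraries where they do the work, as an engineer would, in place of code of your own. Each camera call takes 0.05 s, during which the arm holds its last target. There are 200 camera calls.

### The job

Get the big shoe heel ready for drilling in the bench fixture: first lift away the steel rasp that lies across the fixture's pocket and lay it (do not drop it) flat on the bare bench, well clear of the fixture; then put the big heel upright into the pocket, fully home with its round side towards the lever's pivot; then swing the lever fully shut over it. Leave the small heel, the tin, the jar and the hammer where they are.

Things in the scene. Friction and masses are not known exactly. Their poses are not given: they have to be found in the camera images.
- fixture: Heel fixture bolted to the bench: grey plate 12 mm thick (x -64 to +96, y -50 to +50 mm in its frame) with dark steel walls 10 mm thick, tops 24 mm above the bench, round a D-shaped pocket. Origin on the bench under the pocket's centre, z up. Pocket: straight wall at x = -33, sides at y = +-29, round (half-octagon) side ends at x = +33 mm, towards the lever's pivot at x = +78 mm.
- pocket (a point): Centre of the pocket's floor, 12 mm above the bench; the pocket is 12 mm deep, open at the top. Axes as the fixture's. The heel has 3 mm play on each side.
- lever (a joint): Angle of the flat steel locking lever about its upright pivot, rad: 0 = fully shut at its stop (bar along the fixture's -x, across the pocket); grows as it swings open, clockwise from above, to the fixture's +y side; stop at 1.75; starts at 1.3 to 1.7. Stays where it is left; needs about 1 N at the knob.
- lever_knob (a point): Centre of the top of the lever's upright black round knob, 18 mm diameter, 40 mm tall (68 to 108 mm above the bench), 140 mm from the pivot.
- lever_pivot (a point): Point on the lever's pivot axis, 70 mm above the bench, at the top of its 26 mm wide hub; centre of the knob's circle. The bar (142 x 18 x 10 mm) has its underside 58 mm above the bench, 4 mm above a fully seated heel; it cannot pass one that sits too high.
- heel: Big heel: D-shaped block of stacked brown layers with a black rubber bottom, standing upright, 60 mm long (x), 52 wide (y), 42 tall, 0.11 kg. Origin at the centre of its underside, z up; flat side at x = -30 mm, round side (radius 26) ends at x = +30; straight sides at y = +-26 from x = -30 to +4. Seated right, its x axis points as the fixture's and it stands 30 mm out of the pocket.
- rasp: Flat steel bar rasp without a handle, 180 mm (x) by 24 mm (y) by 10 mm, about 0.25 kg, origin at the centre of its underside. It starts lying across the pocket on top of the fixture's side walls, its underside 24 mm above the bench, long axis roughly along the fixture's y. The bench on the robot's right, beyond both heels (y -0.32 to -0.45 m), is bare.
- small_heel: Bystander: a small heel of the same D shape and materials, 42 x 36 x 18 mm, origin at the centre of its underside. Leave it.
- tin: Bystander: flat round tin, 76 mm diameter, 30 mm tall, origin at the centre of its underside. Leave it.
- jar: Bystander: round jar, 60 mm diameter, 65 mm tall, origin at the centre of its underside. Leave it.
- hammer: Bystander: hammer lying on the far part of the bench, 260 mm long (x, head at the +x end, 91 mm across and 26 mm tall), origin under the middle of its length. Leave it.

How it is judged:
By the outcome, as a careful person would: the job done as asked, in the order asked, and still so for the second after the job is handed in, with the robot touching nothing.
It also fails if it takes over 69 s, if anything falls off the work surface, if the arm or the gripper's body presses on something with over 40 N, if the wrist force passes 120 N, or if a joint passes its speed limit or range.

## Working session

There is one attempt and no reset: what is moved stays moved. The work goes in short steps, Python scripts to look and compute and a tool call to move; the robot and the scene stay as the last step left them, time stands still between calls to the robot, and variables do not carry over. Pictures are saved under pics/ and viewed, at most 10 in all, crops included, and the job is handed in when it is done.

Besides the shell and the picture viewer there is one more tool, called after "Request:" as name(argument=value, ...) on one line, values as JSON. carry_out: Moves the arm, as the interface text tells. Shift numbers are shares of 0.02 m and turn numbers shares of 0.12 rad, none past 1 either way. Its arguments: {"type":"object","properties":{"deltas":{"type":"array","items":{"type":"object","properties":{"dx":{"type":"number"},"dy":{"type":"number"},"dz":{"type":"number"},"wx":{"type":"number"},"wy":{"type":"number"},"wz":{"type":"number"},"gripper":{"type":"number"}}}}},"required":["deltas"]}

```bash
mkdir -p pics
cat > h.py <<'E'
import numpy as np, cv2
from bench import robot, eyes
def snap(n,f):
    im=eyes.snapshot(n); cv2.imwrite('pics/'+f,cv2.cvtColor(im,cv2.COLOR_RGB2BGR)); return im
def ray(n,u,v,z,c=None):
    c=c or eyes.get_calibration(n); R=np.array(c['R']);t=np.array(c['t'])
    f=192/np.tan(np.radians(c['fovy'])/2)
    C=-R.T@t; d=R.T@np.array([(u-c['cx'])/f,(v-c['cy'])/f,1]); return C+d*(z-C[2])/d[2]
def proj(n,X,c=None):
    c=c or eyes.get_calibration(n); f=192/np.tan(np.radians(c['fovy'])/2)
    p=np.array(c['R'])@np.array(X)+np.array(c['t']); return np.array([c['cx']+f*p[0]/p[2],c['cy']+f*p[1]/p[2]])
E
python3 - <<'E'
from h import *
a=snap('top','top.png');b=snap('scene','scene.png')
o=robot.get_obs();print(o)
for n in('top','scene','wrist'):print(n,eyes.get_calibration(n))
cv2.imwrite('pics/top2.png',cv2.resize(cv2.imread('pics/top.png'),(800,600),interpolation=3))
E
```

```text
{'time': 0.1, 'joint_positions': array([-1.26612222e+00,  8.78743986e-02,  1.37207620e+00, -3.11030271e-06,
        1.68357929e+00, -1.03112488e-01]), 'qvel': array([ 0.00055655,  0.00107904, -0.00434614, -0.00066136,  0.00074273,
       -0.00060767]), 'joint_torque': array([ 1.94789536e-03, -3.41252232e+01, -3.03302336e+01,  7.19695073e-02,
        3.04291409e-02, -8.87752685e-05]), 'tool_pos': array([ 0.21801862, -0.50462477,  0.30163834]), 'ee_rot': array([-3.13966539e+00, -1.96324267e-04,  4.07786062e-01]), 'wrist_force': array([0.25965092, 0.15724868, 0.78958561]), 'wrist_torque': array([-0.03651838, -0.01406702, -0.03693875]), 'finger_force': 0.0, 'width': 0.0943000010374659}
top {'fovy': 56.23662760280306, 'cx': 255.0914142246583, 'cy': 189.90290851468083, 'R': array([[ 0.02202206, -0.99939161, -0.02704515],
       [-0.99300856, -0.01872745, -0.11654734],
       [ 0.11596995,  0.02942268, -0.99281684]]), 't': array([0.08825577, 0.56125632, 0.87678774])}
scene {'fovy': 42.87008244884062, 'cx': 259.62384015193595, 'cy': 184.5902222637448, 'R': array([[ 0.15561198,  0.9877599 ,  0.01073708],
       [ 0.68855309, -0.10066831, -0.7181647 ],
       [-0.70829341,  0.11914808, -0.69579032]]), 't': array([-0.16102235, -0.28907952,  1.74722673])}
wrist {'fovy': 59.16099343468377, 'cx': 254.64063387617563, 'cy': 196.32290150763626, 'R': array([[ 0.39781197, -0.91746546, -0.00166532],
       [-0.88980874, -0.3862611 ,  0.24298718],
       [-0.2235756 , -0.09518139, -0.97002807]]), 't': array([-0.55045574, -0.02536873,  0.39056174])}
```

View pics/top2.png

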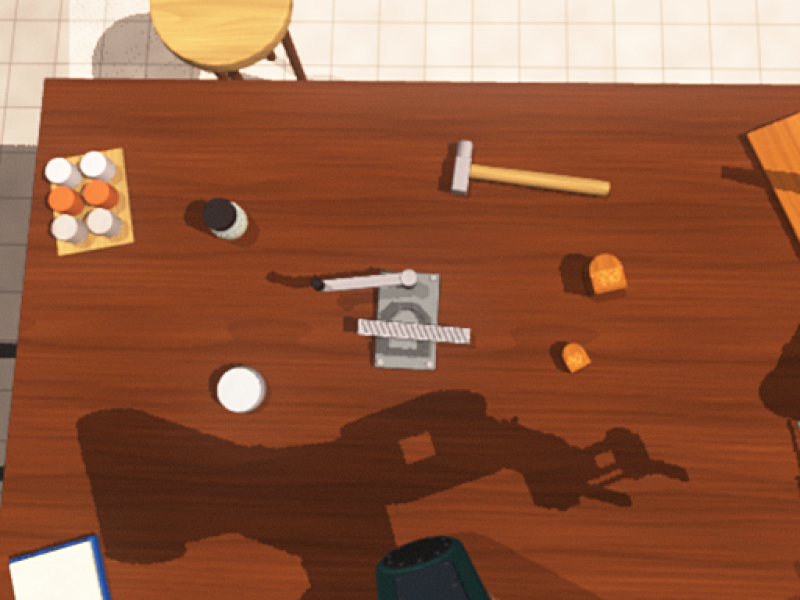

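View pics/scene.png

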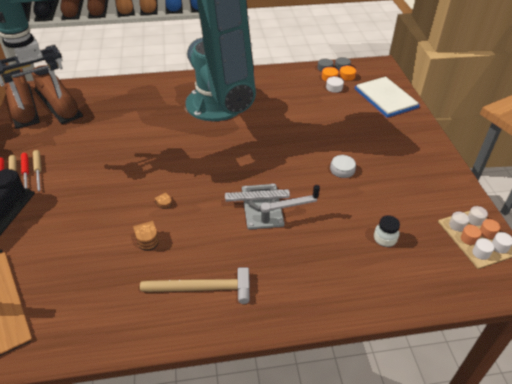

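The top view shows, in 800x600 pixels: the fixture plate with corners near (378,272) and (436,369), and the rasp from (358,327) to (470,336). The pivot is at (409,277), the knob at (318,284), the big heel near (607,272) with its round side up (+x), and the small heel at (575,357). The scene view agrees with this layout.

Run:
```python
from h import *
np.set_printoptions(precision=4,suppress=True)
s=.64
for k,(u,v,z) in dict(pl1=(378,272,.012),pl2=(438,274,.012),pl3=(436,369,.012),pl4=(375,367,.012),r1=(358,327,.034),r2=(470,336,.034),piv=(409,277,.07),knob=(318,284,.108),heel=(607,272,.04),small=(575,357,.018),tin=(241,390,.03)).items():print(k,ray('top',u*s,v*s,z))
c=eyes.get_calibration('wrist');R=np.array(c['R']);print('cam',-R.T@c['t'],'axis',R[2])
```

```text
pl1 [0.6029 0.1357 0.012 ]
pl2 [0.6013 0.0355 0.012 ]
pl3 [0.4442 0.0366 0.012 ]
pl4 [0.4452 0.1365 0.012 ]
r1 [0.5089 0.1642 0.034 ]
r2 [ 0.4981 -0.0162  0.034 ]
piv [0.5865 0.083  0.07  ]
knob [0.5676 0.2188 0.108 ]
heel [ 0.6049 -0.2339  0.04  ]
small [ 0.4685 -0.1873  0.018 ]
tin [0.4038 0.3503 0.03  ]
cam [ 0.2837 -0.4776  0.3841] axis [-0.2236 -0.0952 -0.97  ]
```

Request:
carry_out(deltas=[{"wz": -0.97, "dz": 0}, {"wz": -0.97}, {"wz": -0.97}, {"wz": -0.97}, {"wz": -0.97}, {"wz": -0.97}, {"wz": -0.97}, {"wz": -0.97}, {"wz": -0.97}, {"wz": -0.97}])

```text
invalid input
```

Request:
carry_out(deltas=[{"dx": 0.7, "dy": 0.9}, {"dx": 0.7, "dy": 0.9}, {"dx": 0.7, "dy": 0.9}, {"dx": 0.7, "dy": 0.9}, {"dx": 0.7, "dy": 0.9}, {"dx": 0.7, "dy": 0.9}, {"dx": 0.7, "dy": 0.9}, {"dx": 0.7, "dy": 0.9}, {"dx": 0.7, "dy": 0.9}, {"dx": 0.7, "dy": 0.9}, {"dx": 0.7, "dy": 0.9}, {"dx": 0.7, "dy": 0.9}, {"dx": 0.7, "dy": 0.9}, {"dx": 0.7, "dy": 0.9}, {"dx": 0.7, "dy": 0.9}, {"dx": 0.7, "dy": 0.9}, {"dx": 0.7, "dy": 0.9}, {"dx": 0.7, "dy": 0.9}, {"dx": 0.7, "dy": 0.9}, {"dx": 0.7, "dy": 0.9}])

```text
invalid input
```

Request:
carry_out(deltas=[{}, {}])

```text
invalid input
```

Run:
```python
from h import *
import json
o=robot.get_obs();print(o['time'],o['tool_pos'],o['ee_rot'])
c=eyes.get_calibration('wrist');c={k:np.array(v).tolist() for k,v in c.items()};json.dump(c,open('heelcal.json','w'))
snap('wrist','wh.png')
```

```text
0.1 [ 0.21801862 -0.50462477  0.30163834] [-3.13966539e+00 -1.96324267e-04  4.07786062e-01]
```

View pics/wh.png

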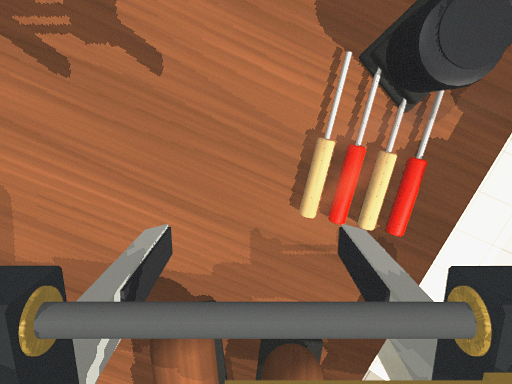

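Request:
carry_out(deltas=[{"dx": 1, "dy": -0.25}, {"dx": 1, "dy": -0.25}, {"dx": 1, "dy": -0.25}, {"dx": 1, "dy": -0.25}, {"dx": 1, "dy": -0.25}, {"dx": 1, "dy": -0.25}, {"dx": 1, "dy": -0.25}, {"dx": 1, "dy": -0.25}, {"dx": 1, "dy": -0.25}, {"dx": 1, "dy": -0.25}, {"dx": 1, "dy": -0.25}, {"dx": 1, "dy": -0.25}, {"dx": 1, "dy": -0.25}, {"dx": 1, "dy": -0.25}, {"dx": 1, "dy": -0.25}, {}, {}])

```text
invalid input
```

Run:
```python
from h import *
import json
o=robot.get_obs();print(o['time'],o['tool_pos'],o['ee_rot'])
c=eyes.get_calibration('wrist');c={k:np.array(v).tolist() for k,v in c.items()};json.dump(c,open('fixcal.json','w'))
snap('wrist','wf.png')
```

```text
0.15 [ 0.21803586 -0.50466546  0.30178586] [-3.13993051e+00 -1.62239940e-04  4.07772028e-01]
```

View pics/wf.png

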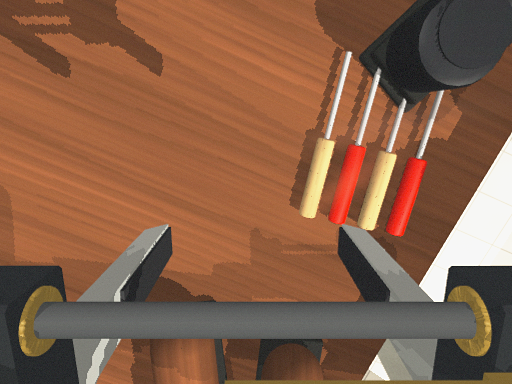

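Both wrist pictures show the start view: the moves were refused, most likely because each row needs all its fields. The fingers fill the rows below about 230, so targets should lie ahead of the tool, towards its +x.

Request:
carry_out(deltas=[{"dx": 0, "dy": 0, "dz": 0, "wx": 0, "wy": 0, "wz": -0.97, "gripper": 0}, {"dx": 0, "dy": 0, "dz": 0, "wx": 0, "wy": 0, "wz": -0.97, "gripper": 0}, {"dx": 0, "dy": 0, "dz": 0, "wx": 0, "wy": 0, "wz": -0.97, "gripper": 0}, {"dx": 0, "dy": 0, "dz": 0, "wx": 0, "wy": 0, "wz": -0.97, "gripper": 0}, {"dx": 0, "dy": 0, "dz": 0, "wx": 0, "wy": 0, "wz": -0.97, "gripper": 0}, {"dx": 0, "dy": 0, "dz": 0, "wx": 0, "wy": 0, "wz": -0.97, "gripper": 0}, {"dx": 0, "dy": 0, "dz": 0, "wx": 0, "wy": 0, "wz": -0.97, "gripper": 0}, {"dx": 0, "dy": 0, "dz": 0, "wx": 0, "wy": 0, "wz": -0.97, "gripper": 0}, {"dx": 0, "dy": 0, "dz": 0, "wx": 0, "wy": 0, "wz": -0.97, "gripper": 0}, {"dx": 0, "dy": 0, "dz": 0, "wx": 0, "wy": 0, "wz": -0.97, "gripper": 0}])

```text
time: 1.03
tool_pos: [0.2181, -0.5048, 0.3024]
ee_rot: [-3.141, -0.001, 1.578]
wrist_force: [0.4, 0.1, -0.8]
width: 0.0938
finger_force: 0.0
```

Request:
carry_out(deltas=[{"dx": 0.5, "dy": 0.9, "dz": 0, "wx": 0, "wy": 0, "wz": 0, "gripper": 0}, {"dx": 0.5, "dy": 0.9, "dz": 0, "wx": 0, "wy": 0, "wz": 0, "gripper": 0}, {"dx": 0.5, "dy": 0.9, "dz": 0, "wx": 0, "wy": 0, "wz": 0, "gripper": 0}, {"dx": 0.5, "dy": 0.9, "dz": 0, "wx": 0, "wy": 0, "wz": 0, "gripper": 0}, {"dx": 0.5, "dy": 0.9, "dz": 0, "wx": 0, "wy": 0, "wz": 0, "gripper": 0}, {"dx": 0.5, "dy": 0.9, "dz": 0, "wx": 0, "wy": 0, "wz": 0, "gripper": 0}, {"dx": 0.5, "dy": 0.9, "dz": 0, "wx": 0, "wy": 0, "wz": 0, "gripper": 0}, {"dx": 0.5, "dy": 0.9, "dz": 0, "wx": 0, "wy": 0, "wz": 0, "gripper": 0}, {"dx": 0.5, "dy": 0.9, "dz": 0, "wx": 0, "wy": 0, "wz": 0, "gripper": 0}, {"dx": 0.5, "dy": 0.9, "dz": 0, "wx": 0, "wy": 0, "wz": 0, "gripper": 0}, {"dx": 0.5, "dy": 0.9, "dz": 0, "wx": 0, "wy": 0, "wz": 0, "gripper": 0}, {"dx": 0.5, "dy": 0.9, "dz": 0, "wx": 0, "wy": 0, "wz": 0, "gripper": 0}, {"dx": 0.5, "dy": 0.9, "dz": 0, "wx": 0, "wy": 0, "wz": 0, "gripper": 0}, {"dx": 0.5, "dy": 0.9, "dz": 0, "wx": 0, "wy": 0, "wz": 0, "gripper": 0}, {"dx": 0.5, "dy": 0.9, "dz": 0, "wx": 0, "wy": 0, "wz": 0, "gripper": 0}, {"dx": 0.5, "dy": 0.9, "dz": 0, "wx": 0, "wy": 0, "wz": 0, "gripper": 0}, {"dx": 0.5, "dy": 0.9, "dz": 0, "wx": 0, "wy": 0, "wz": 0, "gripper": 0}, {"dx": 0.5, "dy": 0.9, "dz": 0, "wx": 0, "wy": 0, "wz": 0, "gripper": 0}, {"dx": 0, "dy": 0, "dz": 0, "wx": 0, "wy": 0, "wz": 0, "gripper": 0}, {"dx": 0, "dy": 0, "dz": 0, "wx": 0, "wy": 0, "wz": 0, "gripper": 0}])

```text
time: 2.7
tool_pos: [0.5424, -0.324, 0.302]
ee_rot: [-3.14, -0.0, 1.574]
wrist_force: [0.2, -0.0, 0.4]
width: 0.0941
finger_force: 0.0
```

```bash
cat >> h.py <<'E'
import json
def wsnap(f):
    o=robot.get_obs();print(o['time'],o['tool_pos'],o['ee_rot'])
    c=eyes.get_calibration('wrist');c={k:np.array(v).tolist() for k,v in c.items()};json.dump(c,open(f+'.json','w'))
    return snap('wrist',f+'.png')
E
python3 - <<'E'
from h import *
wsnap('heel')
E
```

```text
2.7 [ 0.54238787 -0.32400883  0.30195282] [-3.14026597e+00 -3.55914449e-04  1.57353323e+00]
```

Request:
carry_out(deltas=[{"dx": 1, "dy": -0.25, "dz": 0, "wx": 0, "wy": 0, "wz": 0, "gripper": 0}, {"dx": 1, "dy": -0.25, "dz": 0, "wx": 0, "wy": 0, "wz": 0, "gripper": 0}, {"dx": 1, "dy": -0.25, "dz": 0, "wx": 0, "wy": 0, "wz": 0, "gripper": 0}, {"dx": 1, "dy": -0.25, "dz": 0, "wx": 0, "wy": 0, "wz": 0, "gripper": 0}, {"dx": 1, "dy": -0.25, "dz": 0, "wx": 0, "wy": 0, "wz": 0, "gripper": 0}, {"dx": 1, "dy": -0.25, "dz": 0, "wx": 0, "wy": 0, "wz": 0, "gripper": 0}, {"dx": 1, "dy": -0.25, "dz": 0, "wx": 0, "wy": 0, "wz": 0, "gripper": 0}, {"dx": 1, "dy": -0.25, "dz": 0, "wx": 0, "wy": 0, "wz": 0, "gripper": 0}, {"dx": 1, "dy": -0.25, "dz": 0, "wx": 0, "wy": 0, "wz": 0, "gripper": 0}, {"dx": 1, "dy": -0.25, "dz": 0, "wx": 0, "wy": 0, "wz": 0, "gripper": 0}, {"dx": 1, "dy": -0.25, "dz": 0, "wx": 0, "wy": 0, "wz": 0, "gripper": 0}, {"dx": 1, "dy": -0.25, "dz": 0, "wx": 0, "wy": 0, "wz": 0, "gripper": 0}, {"dx": 1, "dy": -0.25, "dz": 0, "wx": 0, "wy": 0, "wz": 0, "gripper": 0}, {"dx": 0, "dy": 0, "dz": 0, "wx": 0, "wy": 0, "wz": 0, "gripper": 0}, {"dx": 0, "dy": 0, "dz": 0, "wx": 0, "wy": 0, "wz": 0, "gripper": 0}])

```text
time: 4.0
tool_pos: [0.4761, -0.065, 0.303]
ee_rot: [3.141, 0.001, 1.572]
wrist_force: [-0.4, -0.2, 0.6]
width: 0.0939
finger_force: 0.0
```

Run:
```python
from h import *
wsnap('fix')
a=cv2.imread('pics/heel.png')[:260];b=cv2.imread('pics/fix.png')[:260]
cv2.imwrite('pics/both.png',np.vstack([a,b]))
```

```text
4.0 [ 0.47607561 -0.06498818  0.30304166] [3.14074842e+00 1.19589077e-03 1.57209721e+00]
```

View pics/both.png

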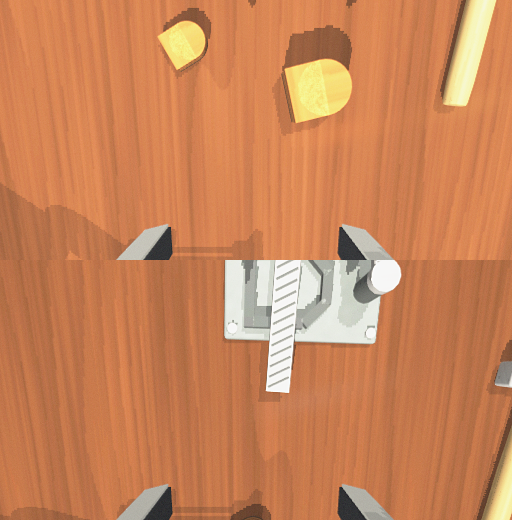

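The upper view shows the big heel's flat edge from (285,68) to (297,122), with its round side at right (+x) reaching (352,90). In the lower view the fixture is cut off at the top, so I'll move about 0.11 m further along +y.

Request:
carry_out(deltas=[{"dx": 1, "dy": 0.2, "dz": 0, "wx": 0, "wy": 0, "wz": 0, "gripper": 140}, {"dx": 1, "dy": 0.2, "dz": 0, "wx": 0, "wy": 0, "wz": 0, "gripper": 140}, {"dx": 1, "dy": 0.2, "dz": 0, "wx": 0, "wy": 0, "wz": 0, "gripper": 140}, {"dx": 1, "dy": 0.2, "dz": 0, "wx": 0, "wy": 0, "wz": 0, "gripper": 140}, {"dx": 1, "dy": 0.2, "dz": 0, "wx": 0, "wy": 0, "wz": 0, "gripper": 140}, {"dx": 0.5, "dy": 0, "dz": 0, "wx": 0, "wy": 0, "wz": 0, "gripper": 140}, {"dx": 0, "dy": 0, "dz": 0, "wx": 0, "wy": 0, "wz": 0, "gripper": 140}, {"dx": 0, "dy": 0, "dz": 0, "wx": 0, "wy": 0, "wz": 0, "gripper": 140}])

```text
time: 4.72
tool_pos: [0.4967, 0.0445, 0.3025]
ee_rot: [-3.141, 0.001, 1.571]
wrist_force: [0.5, -0.2, -1.1]
width: 0.0444
finger_force: 0.0
```

Run:
```python
from h import *
wsnap('fix2')
a=cv2.imread('pics/heel.png')[40:140,260:380]
b=cv2.imread('pics/fix2.png')[:260]
a=cv2.resize(a,(360,300),interpolation=3);b=cv2.resize(b[:, 150:430],(560,520),interpolation=3)
o=np.zeros((600,800,3),np.uint8);o[:200,:240]=cv2.resize(a,(240,200));o[80:,240:]=b
cv2.imwrite('pics/c.png',o)
```

```text
4.7167 [0.49668216 0.04447442 0.30250453] [-3.14123022e+00  1.16832062e-03  1.57144580e+00]
```

View pics/c.png

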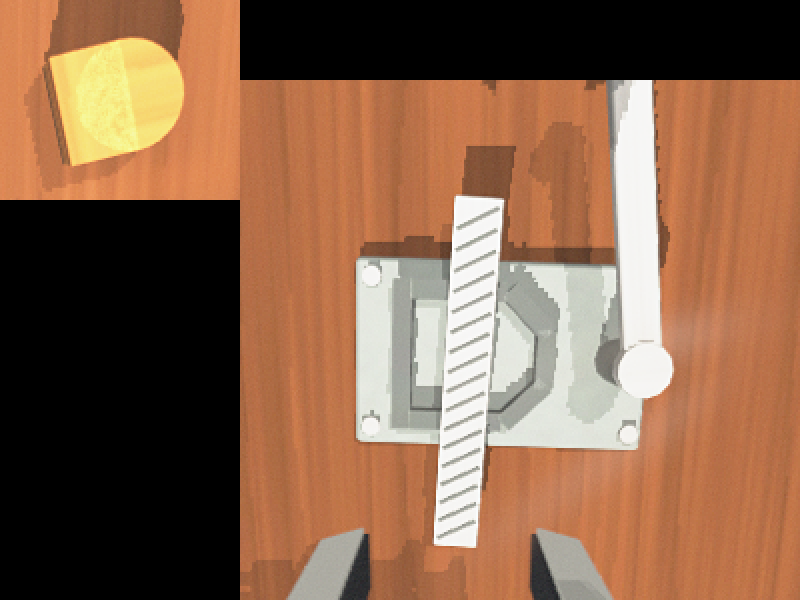

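The crop shows the rasp's corners at (457,196), (504,199), (476,546) and (434,544). The plate corners are at (357,258), (358,441) and (638,449), and the hub at (645,370). The heel's top face stands out as bright yellow.

```bash
cat > m.py <<'E'
from h import *
np.set_printoptions(precision=4,suppress=True)
def heel(name,z,box):
    c=json.load(open(name+'.json'))if 0 else json.load(open(name+'.json'))
    hsv=cv2.cvtColor(cv2.imread(f'pics/{name}.png'),cv2.COLOR_BGR2HSV)
    m=cv2.inRange(hsv,(14,80,190),(35,255,255)); k=np.zeros_like(m);k[box[1]:box[3],box[0]:box[2]]=m[box[1]:box[3],box[0]:box[2]]
    k=cv2.morphologyEx(k,cv2.MORPH_OPEN,np.ones((3,3)))
    q=max(cv2.findContours(k,0,1)[0],key=cv2.contourArea)[:,0]
    P=np.array([ray('',u,v,z,c)[:2] for u,v in q],np.float32)
    r=cv2.minAreaRect(P*1000);return r,P
E
python3 - <<'E'
from m import *
r,P=heel('heel',.042,(260,30,380,140));print('heel',r,cv2.boxPoints(r))
c=json.load(open('fix2.json'));f=lambda X,Y,z:ray('',150+(X-240)/2,(Y-80)/2,z,c)[:2]
p=[f(357,258,.012),f(358,441,.012),f(638,449,.012)];print('plate',*p)
d=p[2]-p[1];e=p[0]-p[1];print('len',np.hypot(*d),np.hypot(*e),'yaw',np.arctan2(d[1],d[0]),np.arctan2(-e[0],e[1]))
piv=f(645,370,.07);print('piv',piv)
w=[f(411,300,.024),f(411,410,.024)];print('inner flat wall',w)
q=np.array([f(457,196,.034),f(504,199,.034),f(476,546,.034),f(434,544,.034)]);print('rasp',q,q.mean(0))
a=(q[0]+q[1]-q[2]-q[3])/2;print(np.hypot(*a),'dir',np.arctan2(a[1],a[0]))
E
```

```text
heel ((606.2523193359375, -232.62582397460938), (60.36616134643555, 52.551063537597656), 13.530665397644043) [[ 570.7594 -214.1414]
 [ 583.0546 -265.2339]
 [ 641.7452 -251.1103]
 [ 629.4501 -200.0178]]
plate [0.449  0.1365] [0.4465 0.0383] [0.6041 0.0341]
len 0.1576593033687744 0.09821589768268583 yaw -0.02702844873026363 -0.025626201145886082
piv [0.5882 0.0838]
inner flat wall [array([0.4779, 0.1151]), array([0.4772, 0.0578])]
rasp [[ 0.5013  0.164 ]
 [ 0.5241  0.1627]
 [ 0.5126 -0.0159]
 [ 0.4895 -0.0148]] [0.5069 0.074 ]
0.17907009287327838 dir 1.5056849833753378
```

Request:
carry_out(deltas=[{"dx": 0.74, "dy": 0.26, "dz": 0.5, "wx": 0, "wy": 0, "wz": 0, "gripper": 140}, {"dx": 0.74, "dy": 0.26, "dz": 1, "wx": 0, "wy": 0, "wz": 0, "gripper": 140}, {"dx": 0, "dy": 0, "dz": 1, "wx": 0, "wy": 0, "wz": 0.55, "gripper": 140}, {"dx": 0, "dy": 0, "dz": 1, "wx": 0, "wy": 0, "wz": 0, "gripper": 140}, {"dx": 0, "dy": 0, "dz": 1, "wx": 0, "wy": 0, "wz": 0, "gripper": 140}, {"dx": 0, "dy": 0, "dz": 1, "wx": 0, "wy": 0, "wz": 0, "gripper": 140}, {"dx": 0, "dy": 0, "dz": 1, "wx": 0, "wy": 0, "wz": 0, "gripper": 140}, {"dx": 0, "dy": 0, "dz": 1, "wx": 0, "wy": 0, "wz": 0, "gripper": 140}, {"dx": 0, "dy": 0, "dz": 0.9, "wx": 0, "wy": 0, "wz": 0, "gripper": 140}, {"dx": 0, "dy": 0, "dz": 0, "wx": 0, "wy": 0, "wz": 0, "gripper": 140}, {"dx": 0, "dy": 0, "dz": 0, "wx": 0, "wy": 0, "wz": 0, "gripper": 140}])

```text
time: 5.68
tool_pos: [0.5064, 0.0738, 0.1339]
ee_rot: [-3.139, 0.001, 1.504]
wrist_force: [0.4, 0.9, 0.4]
width: 0.0421
finger_force: 0.0
```

Request:
carry_out(deltas=[{"dx": 0, "dy": 0, "dz": 0.5, "wx": 0, "wy": 0, "wz": 0, "gripper": 140}, {"dx": 0, "dy": 0, "dz": 0, "wx": 0, "wy": 0, "wz": 0, "gripper": 140}, {"dx": 0, "dy": 0, "dz": 0, "wx": 0, "wy": 0, "wz": 0, "gripper": 255}, {"dx": 0, "dy": 0, "dz": 0, "wx": 0, "wy": 0, "wz": 0, "gripper": 255}, {"dx": 0, "dy": 0, "dz": 0, "wx": 0, "wy": 0, "wz": 0, "gripper": 255}, {"dx": 0, "dy": 0, "dz": 0, "wx": 0, "wy": 0, "wz": 0, "gripper": 255}, {"dx": 0, "dy": 0, "dz": 0, "wx": 0, "wy": 0, "wz": 0, "gripper": 255}])

```text
time: 6.27
tool_pos: [0.507, 0.0751, 0.1253]
ee_rot: [3.141, 0.0, 1.506]
wrist_force: [-0.8, 0.2, 3.2]
width: 0.0235
finger_force: 30.0
```

Request:
carry_out(deltas=[{"dx": 0, "dy": 0, "dz": -0.3, "wx": 0, "wy": 0, "wz": 0, "gripper": 255}, {"dx": 0, "dy": 0, "dz": -0.7, "wx": 0, "wy": 0, "wz": 0, "gripper": 255}, {"dx": 0, "dy": 0, "dz": -1, "wx": 0, "wy": 0, "wz": 0, "gripper": 255}, {"dx": 0, "dy": 0, "dz": -1, "wx": 0, "wy": 0, "wz": 0, "gripper": 255}, {"dx": 0, "dy": 0, "dz": -1, "wx": 0, "wy": 0, "wz": 0, "gripper": 255}, {"dx": 0, "dy": 0, "dz": -0.7, "wx": 0, "wy": 0, "wz": 0, "gripper": 255}, {"dx": 0, "dy": 0, "dz": -0.3, "wx": 0, "wy": 0, "wz": 0, "gripper": 255}, {"dx": -0.4, "dy": 0, "dz": 0, "wx": 0, "wy": 0, "wz": 0, "gripper": 255}, {"dx": -0.8, "dy": 0, "dz": 0, "wx": 0, "wy": 0, "wz": 0, "gripper": 255}, {"dx": -1, "dy": -0.1, "dz": 0, "wx": 0, "wy": 0, "wz": 0, "gripper": 255}, {"dx": -1, "dy": -0.1, "dz": 0, "wx": 0, "wy": 0, "wz": 0, "gripper": 255}, {"dx": -1, "dy": -0.1, "dz": 0, "wx": 0, "wy": 0, "wz": 0, "gripper": 255}, {"dx": -1, "dy": -0.1, "dz": 0, "wx": 0, "wy": 0, "wz": 0, "gripper": 255}, {"dx": -1, "dy": -0.1, "dz": 0, "wx": 0, "wy": 0, "wz": 0, "gripper": 255}, {"dx": -1, "dy": -0.1, "dz": 0, "wx": 0, "wy": 0, "wz": 0, "gripper": 255}, {"dx": -1, "dy": -0.1, "dz": 0, "wx": 0, "wy": 0, "wz": 0, "gripper": 255}, {"dx": -1, "dy": -0.1, "dz": 0, "wx": 0, "wy": 0, "wz": 0, "gripper": 255}, {"dx": -1, "dy": -0.1, "dz": 0, "wx": 0, "wy": 0, "wz": 0, "gripper": 255}, {"dx": -1, "dy": -0.1, "dz": 0, "wx": 0, "wy": 0, "wz": 0, "gripper": 255}, {"dx": -1, "dy": -0.1, "dz": 0, "wx": 0, "wy": 0, "wz": 0, "gripper": 255}])

```text
time: 7.93
tool_pos: [0.4679, -0.1682, 0.2227]
ee_rot: [-3.138, -0.001, 1.505]
wrist_force: [0.9, 0.2, -2.9]
width: 0.0235
finger_force: 30.0
```

Request:
carry_out(deltas=[{"dx": -1, "dy": -0.1, "dz": 0, "wx": 0, "wy": 0, "wz": 0, "gripper": 255}, {"dx": -1, "dy": -0.1, "dz": 0, "wx": 0, "wy": 0, "wz": 0, "gripper": 255}, {"dx": -1, "dy": -0.1, "dz": 0, "wx": 0, "wy": 0, "wz": 0, "gripper": 255}, {"dx": -1, "dy": -0.1, "dz": 0, "wx": 0, "wy": 0, "wz": 0, "gripper": 255}, {"dx": -1, "dy": 0, "dz": 0, "wx": 0, "wy": 0, "wz": 0, "gripper": 255}, {"dx": -1, "dy": 0, "dz": 0, "wx": 0, "wy": 0, "wz": 0, "gripper": 255}, {"dx": -1, "dy": 0, "dz": 0, "wx": 0, "wy": 0, "wz": 0, "gripper": 255}, {"dx": -1, "dy": 0, "dz": 0, "wx": 0, "wy": 0, "wz": 0, "gripper": 255}, {"dx": -1, "dy": 0, "dz": 0, "wx": 0, "wy": 0, "wz": 0, "gripper": 255}, {"dx": -0.6, "dy": 0, "dz": 0, "wx": 0, "wy": 0, "wz": 0, "gripper": 255}, {"dx": -0.3, "dy": 0, "dz": 0, "wx": 0, "wy": 0, "wz": 0.4, "gripper": 255}, {"dx": 0, "dy": 0, "dz": 0, "wx": 0, "wy": 0, "wz": 0.8, "gripper": 255}, {"dx": 0, "dy": 0, "dz": 0, "wx": 0, "wy": 0, "wz": 0.9, "gripper": 255}, {"dx": 0, "dy": 0, "dz": 0, "wx": 0, "wy": 0, "wz": 0.9, "gripper": 255}, {"dx": 0, "dy": 0, "dz": 0, "wx": 0, "wy": 0, "wz": 0.9, "gripper": 255}, {"dx": 0, "dy": 0, "dz": 0, "wx": 0, "wy": 0, "wz": 0.9, "gripper": 255}, {"dx": 0, "dy": 0, "dz": 0, "wx": 0, "wy": 0, "wz": 0.9, "gripper": 255}, {"dx": 0, "dy": 0, "dz": 0, "wx": 0, "wy": 0, "wz": 0.9, "gripper": 255}, {"dx": 0, "dy": 0, "dz": 0, "wx": 0, "wy": 0, "wz": 0.9, "gripper": 255}, {"dx": 0, "dy": 0, "dz": 0, "wx": 0, "wy": 0, "wz": 0.9, "gripper": 255}])

```text
time: 9.6
tool_pos: [0.4477, -0.3638, 0.2231]
ee_rot: [-3.139, 0.001, 0.493]
wrist_force: [-0.1, -0.5, -2.7]
width: 0.0231
finger_force: 30.0
```

Request:
carry_out(deltas=[{"dx": 0, "dy": 0, "dz": 0, "wx": 0, "wy": 0, "wz": 0.9, "gripper": 255}, {"dx": 0, "dy": 0, "dz": 0, "wx": 0, "wy": 0, "wz": 0.9, "gripper": 255}, {"dx": 0, "dy": 0, "dz": 0, "wx": 0, "wy": 0, "wz": 0.9, "gripper": 255}, {"dx": 0, "dy": 0, "dz": 0, "wx": 0, "wy": 0, "wz": 0.9, "gripper": 255}, {"dx": 0, "dy": 0, "dz": 0, "wx": 0, "wy": 0, "wz": 0.5, "gripper": 255}, {"dx": 0, "dy": 0, "dz": 0, "wx": 0, "wy": 0, "wz": 0, "gripper": 255}, {"dx": 0, "dy": 0, "dz": 0, "wx": 0, "wy": 0, "wz": 0, "gripper": 255}])

```text
time: 10.18
tool_pos: [0.4479, -0.3639, 0.2236]
ee_rot: [-3.14, 0.001, 0.007]
wrist_force: [0.2, 1.5, -2.6]
width: 0.0237
finger_force: 30.0
```

Run:
```python
from h import *
wsnap('r1');b=snap('scene','s2.png');a=cv2.imread('pics/r1.png')
cv2.imwrite('pics/d.png',np.hstack([cv2.resize(a,(400,300)),cv2.resize(cv2.imread('pics/s2.png')[60:310,0:333],(400,300))]))
```

```text
10.1833 [ 0.44786796 -0.36389454  0.22355986] [-3.14019042e+00  1.43170219e-03  7.45911044e-03]
```

View pics/d.png

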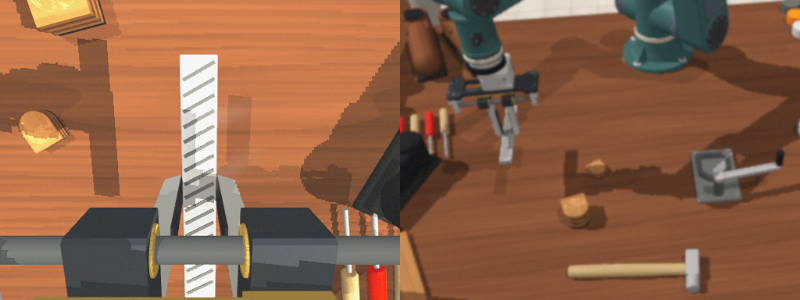

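The wrist view shows the rasp held straight along the tool's x. The black tool holder comes in at the right near (375,180). The scene view shows the fixture free and the lever still open.

Run:
```python
from h import *
c=json.load(open('r1.json'))
for z in (0,.06,.12):print(ray('',355*1.28,208*1.28,z,c),ray('',395*1.28,140*1.28,z,c), ray('',345*1.28,210*1.28,z,c))
```

```text
[ 0.37316806 -0.56160025  0.        ] [ 0.46062842 -0.59534157  0.        ] [ 3.70310056e-01 -5.49416859e-01 -5.55111512e-17]
[ 0.40184936 -0.5228776   0.06      ] [ 0.47215499 -0.55000079  0.06      ] [ 0.39955193 -0.51308389  0.06      ]
[ 0.43053066 -0.48415494  0.12      ] [ 0.48368157 -0.50466002  0.12      ] [ 0.42879381 -0.47675091  0.12      ]
```

Request:
carry_out(deltas=[{"dx": 0, "dy": 0, "dz": 0.5, "wx": 0, "wy": 0, "wz": 0, "gripper": 255}, {"dx": 0, "dy": 0, "dz": 1, "wx": 0, "wy": 0, "wz": 0, "gripper": 255}, {"dx": 0, "dy": 0, "dz": 1, "wx": 0, "wy": 0, "wz": 0, "gripper": 255}, {"dx": 0, "dy": 0, "dz": 1, "wx": 0, "wy": 0, "wz": 0, "gripper": 255}, {"dx": 0, "dy": 0, "dz": 1, "wx": 0, "wy": 0, "wz": 0, "gripper": 255}, {"dx": 0, "dy": 0, "dz": 0.7, "wx": 0, "wy": 0, "wz": 0, "gripper": 255}, {"dx": 0, "dy": 0, "dz": 0.4, "wx": 0, "wy": 0, "wz": 0, "gripper": 255}, {"dx": 0, "dy": 0, "dz": 0.3, "wx": 0, "wy": 0, "wz": 0, "gripper": 255}, {"dx": 0, "dy": 0, "dz": 0, "wx": 0, "wy": 0, "wz": 0, "gripper": 255}, {"dx": 0, "dy": 0, "dz": 0, "wx": 0, "wy": 0, "wz": 0, "gripper": 255}])

```text
time: 11.12
tool_pos: [0.4485, -0.3644, 0.107]
ee_rot: [3.141, -0.0, 0.006]
wrist_force: [0.5, 0.7, -2.6]
width: 0.0234
finger_force: 30.0
```

Request:
carry_out(deltas=[{"dx": 0, "dy": 0, "dz": 0.08, "wx": 0, "wy": 0, "wz": 0, "gripper": 255}, {"dx": 0, "dy": 0, "dz": 0, "wx": 0, "wy": 0, "wz": 0, "gripper": 255}, {"dx": 0, "dy": 0, "dz": 0, "wx": 0, "wy": 0, "wz": 0, "gripper": 255}])

```text
time: 11.37
tool_pos: [0.4486, -0.3645, 0.106]
ee_rot: [3.14, -0.001, 0.006]
wrist_force: [0.4, 0.4, -2.8]
width: 0.0236
finger_force: 30.0
```

Request:
carry_out(deltas=[{"dx": 0, "dy": 0, "dz": 0.1, "wx": 0, "wy": 0, "wz": 0, "gripper": 255}, {"dx": 0, "dy": 0, "dz": 0.08, "wx": 0, "wy": 0, "wz": 0, "gripper": 255}, {"dx": 0, "dy": 0, "dz": 0, "wx": 0, "wy": 0, "wz": 0, "gripper": 255}, {"dx": 0, "dy": 0, "dz": 0, "wx": 0, "wy": 0, "wz": 0, "gripper": 255}])

```text
time: 11.7
tool_pos: [0.4483, -0.3641, 0.1014]
ee_rot: [-3.142, 0.0, 0.006]
wrist_force: [0.4, 0.3, -2.1]
width: 0.0233
finger_force: 30.0
```

Request:
carry_out(deltas=[{"dx": 0, "dy": 0, "dz": 0.06, "wx": 0, "wy": 0, "wz": 0, "gripper": 255}, {"dx": 0, "dy": 0, "dz": 0, "wx": 0, "wy": 0, "wz": 0, "gripper": 255}, {"dx": 0, "dy": 0, "dz": 0, "wx": 0, "wy": 0, "wz": 0, "gripper": 255}])

```text
time: 11.95
tool_pos: [0.4483, -0.3641, 0.1013]
ee_rot: [3.141, 0.0, 0.006]
wrist_force: [-2.7, 2.7, 5.0]
width: 0.0235
finger_force: 30.0
```

Request:
carry_out(deltas=[{"dx": 0, "dy": 0, "dz": 0, "wx": 0, "wy": 0, "wz": 0, "gripper": 140}, {"dx": 0, "dy": 0, "dz": 0, "wx": 0, "wy": 0, "wz": 0, "gripper": 140}, {"dx": 0, "dy": 0, "dz": 0, "wx": 0, "wy": 0, "wz": 0, "gripper": 140}, {"dx": 0, "dy": 0, "dz": 0, "wx": 0, "wy": 0, "wz": 0, "gripper": 140}, {"dx": 0, "dy": 0, "dz": -0.5, "wx": 0, "wy": 0, "wz": 0, "gripper": 140}, {"dx": 0, "dy": 0, "dz": -1, "wx": 0, "wy": 0, "wz": 0, "gripper": 140}, {"dx": 0, "dy": 0, "dz": -1, "wx": 0, "wy": 0, "wz": 0, "gripper": 140}, {"dx": 0, "dy": 0, "dz": -1, "wx": 0, "wy": 0, "wz": 0, "gripper": 40}, {"dx": 0, "dy": 0, "dz": -1, "wx": 0, "wy": 0, "wz": 0, "gripper": 40}, {"dx": 0, "dy": 0, "dz": 0, "wx": 0, "wy": 0, "wz": 0, "gripper": 40}])

```text
time: 12.78
tool_pos: [0.45, -0.3658, 0.1962]
ee_rot: [3.134, -0.007, 0.006]
wrist_force: [-0.1, -0.9, 0.8]
width: 0.0588
finger_force: 0.0
```

Request:
carry_out(deltas=[{"dx": 0.82, "dy": -0.73, "dz": 0, "wx": 0, "wy": 0, "wz": 0, "gripper": 40}, {"dx": 0.82, "dy": -0.73, "dz": 0, "wx": 0, "wy": 0, "wz": 0, "gripper": 40}, {"dx": 0.82, "dy": -0.73, "dz": 0, "wx": 0, "wy": 0, "wz": 0, "gripper": 40}, {"dx": 0.82, "dy": -0.73, "dz": 0, "wx": 0, "wy": 0, "wz": 0, "gripper": 40}, {"dx": 0.82, "dy": -0.73, "dz": 0, "wx": 0, "wy": 0, "wz": 0, "gripper": 40}, {"dx": 0.82, "dy": -0.73, "dz": 0, "wx": 0, "wy": 0, "wz": 0, "gripper": 40}, {"dx": 0.82, "dy": -0.73, "dz": 0, "wx": 0, "wy": 0, "wz": 0, "gripper": 40}, {"dx": 0.82, "dy": -0.73, "dz": 0, "wx": 0, "wy": 0, "wz": 0, "gripper": 40}, {"dx": 0.82, "dy": -0.73, "dz": 0, "wx": 0, "wy": 0, "wz": 0, "gripper": 40}, {"dx": 0, "dy": 0, "dz": 0, "wx": 0, "wy": 0, "wz": -0.96, "gripper": 40}, {"dx": 0, "dy": 0, "dz": 0, "wx": 0, "wy": 0, "wz": -0.96, "gripper": 40}, {"dx": 0, "dy": 0, "dz": 0, "wx": 0, "wy": 0, "wz": 0, "gripper": 40}, {"dx": 0, "dy": 0, "dz": 0, "wx": 0, "wy": 0, "wz": 0, "gripper": 40}, {"dx": 0, "dy": 0, "dz": 0, "wx": 0, "wy": 0, "wz": 0, "gripper": 40}])

```text
time: 13.95
tool_pos: [0.5949, -0.232, 0.1897]
ee_rot: [-3.141, 0.001, 0.233]
wrist_force: [0.2, -0.3, 0.3]
width: 0.0788
finger_force: 0.0
```

Run:
```python
from h import *
wsnap('h2')
cv2.imwrite('pics/e.png',cv2.resize(cv2.imread('pics/h2.png'),(400,300)))
```

```text
13.95 [ 0.59486253 -0.23200141  0.18970202] [-3.14118243e+00  6.11486177e-04  2.33467554e-01]
```

View pics/e.png

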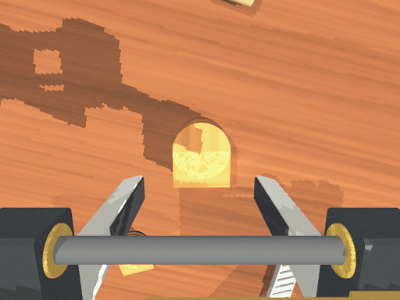

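The heel is square to the tool: its flat edge runs from (173,187) to (231,187), and the fingers are centred near column 199. I'll check the offset from this view.

Run:
```python
from h import *
c=json.load(open('h2.json'));s=1.28
a,b,t=[ray('',u*s,v*s,.042,c)[:2] for u,v in((173.5,187),(231,187),(202,118.5))]
m=(a+b)/2;print('flat',m,'round',t,'centre',(m+t)/2,np.hypot(*(a-b)),np.hypot(*(t-m)))
T=np.array([.5949,-.2320]);y=.2335;d=m-T;print('flat in tool',d@[np.cos(y),np.sin(y)],d@[np.sin(y),-np.cos(y)])
d=(m+t)/2-T;print('centre in tool',d@[np.cos(y),np.sin(y)],d@[np.sin(y),-np.cos(y)])
```

```text
flat [ 0.57761596 -0.24042095] round [ 0.63919153 -0.22526911] centre [ 0.60840375 -0.23284503] 0.05333542567390037 0.06341236648114938
flat in tool -0.018763463385801697 0.004193175485212349
centre in tool 0.01294176141268535 0.003946647267148385
```

Request:
carry_out(deltas=[{"dx": 0.15, "dy": 0.18, "dz": 0.5, "wx": 0, "wy": 0, "wz": 0, "gripper": 40}, {"dx": 0, "dy": 0, "dz": 1, "wx": 0, "wy": 0, "wz": 0, "gripper": 40}, {"dx": 0, "dy": 0, "dz": 1, "wx": 0, "wy": 0, "wz": 0, "gripper": 40}, {"dx": 0, "dy": 0, "dz": 0.8, "wx": 0, "wy": 0, "wz": 0, "gripper": 40}, {"dx": 0, "dy": 0, "dz": 0.4, "wx": 0, "wy": 0, "wz": 0, "gripper": 40}, {"dx": 0, "dy": 0, "dz": 0, "wx": 0, "wy": 0, "wz": 0, "gripper": 40}, {"dx": 0, "dy": 0, "dz": 0, "wx": 0, "wy": 0, "wz": 0, "gripper": 40}, {"dx": 0, "dy": 0, "dz": 0, "wx": 0, "wy": 0, "wz": 0, "gripper": 255}, {"dx": 0, "dy": 0, "dz": 0, "wx": 0, "wy": 0, "wz": 0, "gripper": 255}, {"dx": 0, "dy": 0, "dz": 0, "wx": 0, "wy": 0, "wz": 0, "gripper": 255}, {"dx": 0, "dy": 0, "dz": 0, "wx": 0, "wy": 0, "wz": 0, "gripper": 255}, {"dx": 0, "dy": 0, "dz": 0, "wx": 0, "wy": 0, "wz": 0, "gripper": 255}, {"dx": 0, "dy": 0, "dz": 0, "wx": 0, "wy": 0, "wz": 0, "gripper": 255}])

```text
time: 15.08
tool_pos: [0.5992, -0.2347, 0.1172]
ee_rot: [3.141, -0.001, 0.236]
wrist_force: [-0.4, -0.0, 2.9]
width: 0.0516
finger_force: 30.0
```

Request:
carry_out(deltas=[{"dx": 0, "dy": 0, "dz": -0.3, "wx": 0, "wy": 0, "wz": 0, "gripper": 255}, {"dx": 0, "dy": 0, "dz": -0.8, "wx": 0, "wy": 0, "wz": 0, "gripper": 255}, {"dx": 0, "dy": 0, "dz": -1, "wx": 0, "wy": 0, "wz": 0, "gripper": 255}, {"dx": 0, "dy": 0, "dz": -1, "wx": 0, "wy": 0, "wz": 0, "gripper": 255}, {"dx": 0, "dy": 0, "dz": -1, "wx": 0, "wy": 0, "wz": 0, "gripper": 255}, {"dx": 0, "dy": 0, "dz": -0.4, "wx": 0, "wy": 0, "wz": 0, "gripper": 255}, {"dx": 0, "dy": 0, "dz": 0, "wx": 0, "wy": 0, "wz": 0.75, "gripper": 255}, {"dx": 0, "dy": 0, "dz": 0, "wx": 0, "wy": 0, "wz": 0.75, "gripper": 255}, {"dx": 0, "dy": 0, "dz": 0, "wx": 0, "wy": 0, "wz": 0.68, "gripper": 255}, {"dx": 0, "dy": 0, "dz": 0, "wx": 0, "wy": 0, "wz": 0, "gripper": 255}, {"dx": 0, "dy": 0, "dz": 0, "wx": 0, "wy": 0, "wz": 0, "gripper": 255}])

```text
time: 16.0
tool_pos: [0.5986, -0.2346, 0.2056]
ee_rot: [-3.141, 0.001, -0.023]
wrist_force: [-0.1, -0.6, -0.7]
width: 0.0516
finger_force: 30.0
```

Run:
```python
from m import *
wsnap('h3');o=robot.get_obs();T=o['tool_pos'];y=o['ee_rot'][2]
zt=T[2]-.1172+.042
r,P=heel('h3',zt,(150,60,360,384))
X=np.c_[(P-T[:2])@[np.cos(y),np.sin(y)],(P-T[:2])@[np.sin(y),-np.cos(y)]]
print(X.min(0),X.max(0),len(X))
im=cv2.imread('pics/h3.png');cv2.imwrite('pics/g.png',im[100:384,120:400])
```

```text
16.0 [ 0.5986 -0.2346  0.2056] [-3.1412  0.0012 -0.0233]
[ 0.0084 -0.0252] [0.0374 0.0266] 351
```

View pics/g.png

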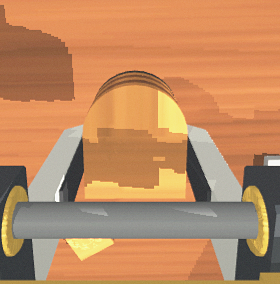

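The held heel is square in the fingers, with its round end 37 mm ahead along tool x, so its centre is about 7.5 mm ahead. Next I'll carry it over the pocket.

Request:
carry_out(deltas=[{"dx": -0.15, "dy": -0.5, "dz": 0, "wx": 0, "wy": 0, "wz": 0, "gripper": 255}, {"dx": -0.3, "dy": -0.9, "dz": 0, "wx": 0, "wy": 0, "wz": 0, "gripper": 255}, {"dx": -0.3, "dy": -0.9, "dz": 0, "wx": 0, "wy": 0, "wz": 0, "gripper": 255}, {"dx": -0.3, "dy": -0.9, "dz": 0, "wx": 0, "wy": 0, "wz": 0, "gripper": 255}, {"dx": -0.3, "dy": -0.9, "dz": 0, "wx": 0, "wy": 0, "wz": 0, "gripper": 255}, {"dx": -0.3, "dy": -0.9, "dz": 0, "wx": 0, "wy": 0, "wz": 0, "gripper": 255}, {"dx": -0.3, "dy": -0.9, "dz": 0, "wx": 0, "wy": 0, "wz": 0, "gripper": 255}, {"dx": -0.3, "dy": -0.9, "dz": 0, "wx": 0, "wy": 0, "wz": 0, "gripper": 255}, {"dx": -0.3, "dy": -0.9, "dz": 0, "wx": 0, "wy": 0, "wz": 0, "gripper": 255}, {"dx": -0.3, "dy": -0.9, "dz": 0, "wx": 0, "wy": 0, "wz": 0, "gripper": 255}, {"dx": -0.3, "dy": -0.9, "dz": 0, "wx": 0, "wy": 0, "wz": 0, "gripper": 255}, {"dx": -0.3, "dy": -0.9, "dz": 0, "wx": 0, "wy": 0, "wz": 0, "gripper": 255}, {"dx": -0.3, "dy": -0.9, "dz": 0, "wx": 0, "wy": 0, "wz": 0, "gripper": 255}, {"dx": -0.3, "dy": -0.9, "dz": 0, "wx": 0, "wy": 0, "wz": 0, "gripper": 255}, {"dx": -0.3, "dy": -0.9, "dz": 0, "wx": 0, "wy": 0, "wz": 0, "gripper": 255}, {"dx": -0.3, "dy": -0.9, "dz": 0, "wx": 0, "wy": 0, "wz": 0, "gripper": 255}, {"dx": -0.3, "dy": -0.9, "dz": 0, "wx": 0, "wy": 0, "wz": 0, "gripper": 255}, {"dx": -0.3, "dy": -0.9, "dz": 0, "wx": 0, "wy": 0, "wz": 0, "gripper": 255}, {"dx": 0, "dy": 0, "dz": 0, "wx": 0, "wy": 0, "wz": 0, "gripper": 255}, {"dx": 0, "dy": 0, "dz": 0, "wx": 0, "wy": 0, "wz": 0, "gripper": 255}])

```text
time: 17.72
tool_pos: [0.5013, 0.0848, 0.2063]
ee_rot: [3.141, -0.0, -0.022]
wrist_force: [0.1, 0.9, -1.6]
width: 0.0514
finger_force: 30.0
```

Request:
carry_out(deltas=[{"dx": 0.07, "dy": -0.06, "dz": 0.5, "wx": 0, "wy": 0, "wz": 0.03, "gripper": 255}, {"dx": 0, "dy": 0, "dz": 1, "wx": 0, "wy": 0, "wz": 0, "gripper": 255}, {"dx": 0, "dy": 0, "dz": 0.8, "wx": 0, "wy": 0, "wz": 0, "gripper": 255}, {"dx": 0, "dy": 0, "dz": 0.5, "wx": 0, "wy": 0, "wz": 0, "gripper": 255}, {"dx": 0, "dy": 0, "dz": 0.2, "wx": 0, "wy": 0, "wz": 0, "gripper": 255}, {"dx": 0, "dy": 0, "dz": 0, "wx": 0, "wy": 0, "wz": 0, "gripper": 255}, {"dx": 0, "dy": 0, "dz": 0, "wx": 0, "wy": 0, "wz": 0, "gripper": 255}, {"dx": 0, "dy": 0, "dz": 0, "wx": 0, "wy": 0, "wz": 0, "gripper": 255}])

```text
time: 18.38
tool_pos: [0.5041, 0.0849, 0.1473]
ee_rot: [-3.142, -0.002, -0.029]
wrist_force: [-0.3, -0.9, -1.0]
width: 0.0516
finger_force: 30.0
```

Request:
carry_out(deltas=[{"dx": -0.03, "dy": -0.03, "dz": 0.3, "wx": 0, "wy": 0, "wz": 0, "gripper": 255}, {"dx": 0, "dy": 0, "dz": 0.2, "wx": 0, "wy": 0, "wz": 0, "gripper": 255}, {"dx": 0, "dy": 0, "dz": 0.1, "wx": 0, "wy": 0, "wz": 0, "gripper": 255}, {"dx": 0, "dy": 0, "dz": 0, "wx": 0, "wy": 0, "wz": 0, "gripper": 255}, {"dx": 0, "dy": 0, "dz": 0, "wx": 0, "wy": 0, "wz": 0, "gripper": 255}])

```text
time: 18.8
tool_pos: [0.5027, 0.0857, 0.134]
ee_rot: [3.141, 0.0, -0.029]
wrist_force: [0.3, 0.1, -1.5]
width: 0.0514
finger_force: 30.0
```

Request:
carry_out(deltas=[{"dx": 0, "dy": 0, "dz": 0.15, "wx": 0, "wy": 0, "wz": 0, "gripper": 255}, {"dx": 0, "dy": 0, "dz": 0.06, "wx": 0, "wy": 0, "wz": 0, "gripper": 255}, {"dx": 0, "dy": 0, "dz": 0, "wx": 0, "wy": 0, "wz": 0, "gripper": 255}, {"dx": 0, "dy": 0, "dz": 0, "wx": 0, "wy": 0, "wz": 0, "gripper": 255}])

```text
time: 19.13
tool_pos: [0.5028, 0.0856, 0.1299]
ee_rot: [3.141, 0.0, -0.029]
wrist_force: [-0.9, 0.1, -1.5]
width: 0.0518
finger_force: 30.0
```

Request:
carry_out(deltas=[{"dx": 0, "dy": 0, "dz": 0.05, "wx": 0, "wy": 0, "wz": 0, "gripper": 255}, {"dx": 0, "dy": 0, "dz": 0, "wx": 0, "wy": 0, "wz": 0, "gripper": 255}, {"dx": 0, "dy": 0, "dz": 0, "wx": 0, "wy": 0, "wz": 0, "gripper": 255}])

```text
time: 19.38
tool_pos: [0.5029, 0.0856, 0.1292]
ee_rot: [3.142, -0.0, -0.029]
wrist_force: [1.3, -1.1, -0.7]
width: 0.0517
finger_force: 30.0
```

Request:
carry_out(deltas=[{"dx": 0, "dy": 0, "dz": 0.06, "wx": 0, "wy": 0, "wz": 0, "gripper": 255}, {"dx": 0, "dy": 0, "dz": 0, "wx": 0, "wy": 0, "wz": 0, "gripper": 255}, {"dx": 0, "dy": 0, "dz": 0, "wx": 0, "wy": 0, "wz": 0, "gripper": 255}, {"dx": 0, "dy": 0, "dz": 0, "wx": 0, "wy": 0, "wz": 0, "gripper": 255}])

```text
time: 19.72
tool_pos: [0.5029, 0.0857, 0.1291]
ee_rot: [3.141, -0.001, -0.029]
wrist_force: [-2.4, -0.4, 4.8]
width: 0.0519
finger_force: 30.0
```

Request:
carry_out(deltas=[{"dx": 0, "dy": 0, "dz": 0, "wx": 0, "wy": 0, "wz": 0, "gripper": 65}, {"dx": 0, "dy": 0, "dz": 0, "wx": 0, "wy": 0, "wz": 0, "gripper": 65}, {"dx": 0, "dy": 0, "dz": 0, "wx": 0, "wy": 0, "wz": 0, "gripper": 65}, {"dx": 0, "dy": 0, "dz": 0, "wx": 0, "wy": 0, "wz": 0, "gripper": 65}, {"dx": 0, "dy": 0, "dz": -0.5, "wx": 0, "wy": 0, "wz": 0, "gripper": 65}, {"dx": 0, "dy": 0, "dz": -1, "wx": 0, "wy": 0, "wz": 0, "gripper": 65}, {"dx": 0, "dy": 0, "dz": -1, "wx": 0, "wy": 0, "wz": 0, "gripper": 65}, {"dx": 0, "dy": 0, "dz": -1, "wx": 0, "wy": 0, "wz": 0, "gripper": 65}, {"dx": 0, "dy": 0, "dz": -1, "wx": 0, "wy": 0, "wz": 0, "gripper": 65}, {"dx": 0, "dy": 0, "dz": -1, "wx": 0, "wy": 0, "wz": 0, "gripper": 140}, {"dx": 0.95, "dy": -0.5, "dz": 0, "wx": 0, "wy": 0, "wz": 0, "gripper": 140}, {"dx": 0.95, "dy": -0.5, "dz": 0, "wx": 0, "wy": 0, "wz": 0, "gripper": 140}, {"dx": 0.95, "dy": -0.5, "dz": 0, "wx": 0, "wy": 0, "wz": 0, "gripper": 140}, {"dx": 0.95, "dy": -0.5, "dz": 0, "wx": 0, "wy": 0, "wz": 0, "gripper": 140}])

```text
time: 20.88
tool_pos: [0.5808, 0.1238, 0.2389]
ee_rot: [-3.142, -0.001, -0.029]
wrist_force: [0.8, 0.2, -0.8]
width: 0.0434
finger_force: 0.0
```

Request:
carry_out(deltas=[{"dx": 0, "dy": 0, "dz": 0, "wx": 0, "wy": 0, "wz": -0.97, "gripper": 140}, {"dx": 0, "dy": 0, "dz": 0, "wx": 0, "wy": 0, "wz": -0.97, "gripper": 140}, {"dx": 0, "dy": 0, "dz": 0, "wx": 0, "wy": 0, "wz": -0.97, "gripper": 140}, {"dx": 0, "dy": 0, "dz": 0, "wx": 0, "wy": 0, "wz": -0.97, "gripper": 140}, {"dx": 0, "dy": 0, "dz": 0, "wx": 0, "wy": 0, "wz": -0.97, "gripper": 140}, {"dx": 0, "dy": 0, "dz": 0, "wx": 0, "wy": 0, "wz": -0.97, "gripper": 140}, {"dx": 0, "dy": 0, "dz": 0, "wx": 0, "wy": 0, "wz": -0.97, "gripper": 140}, {"dx": 0, "dy": 0, "dz": 0, "wx": 0, "wy": 0, "wz": -0.97, "gripper": 140}, {"dx": 0, "dy": 0, "dz": 0, "wx": 0, "wy": 0, "wz": -0.97, "gripper": 140}, {"dx": 0, "dy": 0, "dz": 0, "wx": 0, "wy": 0, "wz": -0.97, "gripper": 140}, {"dx": 0, "dy": 0, "dz": 0, "wx": 0, "wy": 0, "wz": -0.97, "gripper": 140}, {"dx": 0, "dy": 0, "dz": 0, "wx": 0, "wy": 0, "wz": -0.97, "gripper": 140}, {"dx": 0, "dy": 0, "dz": 0, "wx": 0, "wy": 0, "wz": -0.97, "gripper": 140}, {"dx": 0, "dy": 0, "dz": 0, "wx": 0, "wy": 0, "wz": -0.97, "gripper": 140}, {"dx": 0, "dy": 0, "dz": 0, "wx": 0, "wy": 0, "wz": -0.97, "gripper": 140}, {"dx": 0, "dy": 0, "dz": 0, "wx": 0, "wy": 0, "wz": 0, "gripper": 140}, {"dx": 0, "dy": 0, "dz": 0, "wx": 0, "wy": 0, "wz": 0, "gripper": 140}])

```text
time: 22.3
tool_pos: [0.58, 0.1235, 0.2384]
ee_rot: [3.141, 0.0, 1.714]
wrist_force: [-0.3, 0.3, -0.5]
width: 0.0428
finger_force: 0.0
```

Run:
```python
from m import *
im=wsnap('k');o=robot.get_obs();T=o['tool_pos'];y=o['ee_rot'][2];c=json.load(open('k.json'))
print(proj('',[.567,.2222,.108],c))
m=cv2.inRange(cv2.cvtColor(im,cv2.COLOR_RGB2HSV),(0,0,0),(180,255,60));m[215:]=0
n,_,st,ce=cv2.connectedComponentsWithStats(m)
for i in range(1,n):
    if st[i,4]>60:print(st[i],ce[i],ray('',*ce[i],.108,c))
```

```text
22.3 [0.58   0.1235 0.2384] [3.1411 0.0001 1.714 ]
[254.909   58.4247]
[250  52  29  28 211] [261.8436  70.3981] [0.572  0.2162 0.108 ]
```

Request:
carry_out(deltas=[{"dx": 1, "dy": 0.28, "dz": 0, "wx": 0, "wy": 0, "wz": 0, "gripper": 130}, {"dx": 1, "dy": 0, "dz": 0, "wx": 0, "wy": 0, "wz": 0, "gripper": 130}, {"dx": 1, "dy": 0, "dz": 0, "wx": 0, "wy": 0, "wz": 0, "gripper": 130}, {"dx": 1, "dy": 0, "dz": 0, "wx": 0, "wy": 0, "wz": 0, "gripper": 130}, {"dx": 0.95, "dy": 0, "dz": 0, "wx": 0, "wy": 0, "wz": 0, "gripper": 130}, {"dx": 0, "dy": 0, "dz": 0, "wx": 0, "wy": 0, "wz": 0, "gripper": 130}, {"dx": 0, "dy": 0, "dz": 0.6, "wx": 0, "wy": 0, "wz": 0, "gripper": 130}, {"dx": 0, "dy": 0, "dz": 0.6, "wx": 0, "wy": 0, "wz": 0, "gripper": 130}, {"dx": 0, "dy": 0, "dz": 0.6, "wx": 0, "wy": 0, "wz": 0, "gripper": 130}, {"dx": 0, "dy": 0, "dz": 0.6, "wx": 0, "wy": 0, "wz": 0, "gripper": 130}, {"dx": 0, "dy": 0, "dz": 0.6, "wx": 0, "wy": 0, "wz": 0, "gripper": 130}, {"dx": 0, "dy": 0, "dz": 0.2, "wx": 0, "wy": 0, "wz": 0, "gripper": 130}, {"dx": 0, "dy": 0, "dz": 0, "wx": 0, "wy": 0, "wz": 0, "gripper": 130}, {"dx": 0, "dy": 0, "dz": 0, "wx": 0, "wy": 0, "wz": 0, "gripper": 130}])

```text
time: 23.52
tool_pos: [0.5711, 0.2219, 0.1734]
ee_rot: [-3.141, 0.0, 1.717]
wrist_force: [-0.2, 0.3, 0.1]
width: 0.0462
finger_force: 0.0
```

Request:
carry_out(deltas=[{"dx": 0, "dy": 0, "dz": 0, "wx": 0, "wy": 0, "wz": 0, "gripper": 198}, {"dx": 0, "dy": 0, "dz": 0, "wx": 0, "wy": 0, "wz": 0, "gripper": 198}, {"dx": 0, "dy": 0, "dz": 0, "wx": 0, "wy": 0, "wz": 0, "gripper": 198}, {"dx": 0, "dy": 0, "dz": 0, "wx": 0, "wy": 0, "wz": 0, "gripper": 198}, {"dx": 0, "dy": 0, "dz": 0, "wx": 0, "wy": 0, "wz": 0, "gripper": 198}])

```text
time: 23.93
tool_pos: [0.5712, 0.2223, 0.1743]
ee_rot: [3.141, -0.0, 1.717]
wrist_force: [-0.6, 0.7, 0.3]
width: 0.0217
finger_force: 0.0
```

Request:
carry_out(deltas=[{"dx": -0.01, "dy": -0.42, "dz": 0, "wx": 0, "wy": 0, "wz": -0.5, "gripper": 198}, {"dx": -0.01, "dy": -0.42, "dz": 0, "wx": 0, "wy": 0, "wz": -0.5, "gripper": 198}, {"dx": -0.01, "dy": -0.42, "dz": 0, "wx": 0, "wy": 0, "wz": -0.5, "gripper": 198}, {"dx": -0.01, "dy": -0.42, "dz": 0, "wx": 0, "wy": 0, "wz": -0.5, "gripper": 198}, {"dx": 0, "dy": 0, "dz": 0, "wx": 0, "wy": 0, "wz": 0, "gripper": 198}])

```text
time: 24.35
tool_pos: [0.5378, 0.2135, 0.1742]
ee_rot: [-3.142, -0.0, 1.958]
wrist_force: [0.8, 0.6, 0.0]
width: 0.0211
finger_force: 0.0
```

Request:
carry_out(deltas=[{"dx": -0.01, "dy": -0.42, "dz": 0, "wx": 0, "wy": 0, "wz": -0.5, "gripper": 198}, {"dx": -0.01, "dy": -0.42, "dz": 0, "wx": 0, "wy": 0, "wz": -0.5, "gripper": 198}, {"dx": -0.01, "dy": -0.42, "dz": 0, "wx": 0, "wy": 0, "wz": -0.5, "gripper": 198}, {"dx": -0.01, "dy": -0.42, "dz": 0, "wx": 0, "wy": 0, "wz": -0.5, "gripper": 198}, {"dx": -0.01, "dy": -0.42, "dz": 0, "wx": 0, "wy": 0, "wz": -0.5, "gripper": 198}, {"dx": -0.01, "dy": -0.42, "dz": 0, "wx": 0, "wy": 0, "wz": -0.5, "gripper": 198}, {"dx": -0.01, "dy": -0.42, "dz": 0, "wx": 0, "wy": 0, "wz": -0.5, "gripper": 198}, {"dx": -0.01, "dy": -0.42, "dz": 0, "wx": 0, "wy": 0, "wz": -0.5, "gripper": 198}, {"dx": -0.01, "dy": -0.42, "dz": 0, "wx": 0, "wy": 0, "wz": -0.5, "gripper": 198}, {"dx": -0.01, "dy": -0.42, "dz": 0, "wx": 0, "wy": 0, "wz": -0.5, "gripper": 198}, {"dx": -0.01, "dy": -0.42, "dz": 0, "wx": 0, "wy": 0, "wz": -0.5, "gripper": 198}, {"dx": -0.01, "dy": -0.42, "dz": 0, "wx": 0, "wy": 0, "wz": -0.5, "gripper": 198}, {"dx": 0, "dy": 0, "dz": 0, "wx": 0, "wy": 0, "wz": 0, "gripper": 198}, {"dx": 0, "dy": 0, "dz": 0, "wx": 0, "wy": 0, "wz": 0, "gripper": 198}])

```text
time: 25.52
tool_pos: [0.4661, 0.1469, 0.1741]
ee_rot: [3.141, 0.001, 2.674]
wrist_force: [0.1, 0.8, 0.5]
width: 0.0211
finger_force: 0.0
```

Request:
carry_out(deltas=[{"dx": 0.02, "dy": -0.42, "dz": 0, "wx": 0, "wy": 0, "wz": -0.5, "gripper": 198}, {"dx": 0.02, "dy": -0.42, "dz": 0, "wx": 0, "wy": 0, "wz": -0.5, "gripper": 198}, {"dx": 0.01, "dy": -0.42, "dz": 0, "wx": 0, "wy": 0, "wz": -0.5, "gripper": 198}, {"dx": 0, "dy": -0.42, "dz": 0, "wx": 0, "wy": 0, "wz": -0.5, "gripper": 198}, {"dx": 0, "dy": -0.42, "dz": 0, "wx": 0, "wy": 0, "wz": -0.5, "gripper": 198}, {"dx": 0, "dy": -0.42, "dz": 0, "wx": 0, "wy": 0, "wz": -0.5, "gripper": 198}, {"dx": 0, "dy": -0.2, "dz": 0, "wx": 0, "wy": 0, "wz": -0.25, "gripper": 198}, {"dx": 0, "dy": -0.1, "dz": 0, "wx": 0, "wy": 0, "wz": -0.1, "gripper": 198}, {"dx": 0, "dy": 0, "dz": 0, "wx": 0, "wy": 0, "wz": 0, "gripper": 198}, {"dx": 0, "dy": 0, "dz": 0, "wx": 0, "wy": 0, "wz": 0, "gripper": 198}])

```text
time: 26.35
tool_pos: [0.449, 0.0939, 0.1739]
ee_rot: [-3.141, 0.0, 3.078]
wrist_force: [0.2, 0.7, -0.5]
width: 0.0211
finger_force: 0.0
```

Request:
carry_out(deltas=[{"dx": 0, "dy": -0.2, "dz": 0, "wx": 0, "wy": 0, "wz": -0.2, "gripper": 198}, {"dx": 0, "dy": -0.15, "dz": 0, "wx": 0, "wy": 0, "wz": 0, "gripper": 198}, {"dx": 0, "dy": 0, "dz": 0, "wx": 0, "wy": 0, "wz": 0, "gripper": 198}, {"dx": 0, "dy": 0, "dz": 0, "wx": 0, "wy": 0, "wz": 0, "gripper": 198}])

```text
time: 26.68
tool_pos: [0.4484, 0.0874, 0.1738]
ee_rot: [3.14, -0.0, 3.102]
wrist_force: [1.0, 2.8, -0.6]
width: 0.0209
finger_force: 1.6
```

Request:
carry_out(deltas=[{"dx": 0, "dy": -0.08, "dz": 0, "wx": 0, "wy": 0, "wz": 0, "gripper": 198}, {"dx": 0, "dy": -0.08, "dz": 0, "wx": 0, "wy": 0, "wz": 0, "gripper": 198}, {"dx": 0, "dy": 0, "dz": 0, "wx": 0, "wy": 0, "wz": 0, "gripper": 198}, {"dx": 0, "dy": 0, "dz": 0, "wx": 0, "wy": 0, "wz": 0, "gripper": 198}])

```text
time: 27.02
tool_pos: [0.4484, 0.0866, 0.1738]
ee_rot: [3.134, 0.0, 3.103]
wrist_force: [0.9, 11.3, -0.8]
width: 0.0214
finger_force: 5.6
```

The force rose to 11 N with the knob where it should be when shut, so the lever is at its stop. I'll open, go straight up, move aside and check.

Request:
carry_out(deltas=[{"dx": 0, "dy": 0.06, "dz": 0, "wx": 0, "wy": 0, "wz": 0, "gripper": 130}, {"dx": 0, "dy": 0, "dz": 0, "wx": 0, "wy": 0, "wz": 0, "gripper": 130}, {"dx": 0, "dy": 0, "dz": 0, "wx": 0, "wy": 0, "wz": 0, "gripper": 130}, {"dx": 0, "dy": 0, "dz": -0.6, "wx": 0, "wy": 0, "wz": 0, "gripper": 130}, {"dx": 0, "dy": 0, "dz": -1, "wx": 0, "wy": 0, "wz": 0, "gripper": 130}, {"dx": 0, "dy": 0, "dz": -1, "wx": 0, "wy": 0, "wz": 0, "gripper": 130}, {"dx": 0, "dy": 0, "dz": -1, "wx": 0, "wy": 0, "wz": 0, "gripper": 130}, {"dx": 0, "dy": 0, "dz": -1, "wx": 0, "wy": 0, "wz": 0, "gripper": 130}, {"dx": 0.5, "dy": 0.8, "dz": 0, "wx": 0, "wy": 0, "wz": 0, "gripper": 130}, {"dx": 0.5, "dy": 1, "dz": 0, "wx": 0, "wy": 0, "wz": 0, "gripper": 130}, {"dx": 0.5, "dy": 1, "dz": 0, "wx": 0, "wy": 0, "wz": 0, "gripper": 130}, {"dx": 0.5, "dy": 1, "dz": 0, "wx": 0, "wy": 0, "wz": 0, "gripper": 130}, {"dx": 0.5, "dy": 1, "dz": 0, "wx": 0, "wy": 0, "wz": 0, "gripper": 130}, {"dx": 0.5, "dy": 1, "dz": 0, "wx": 0, "wy": 0, "wz": 0, "gripper": 130}, {"dx": 0.5, "dy": 1, "dz": 0, "wx": 0, "wy": 0, "wz": 0, "gripper": 130}, {"dx": 0, "dy": 1, "dz": 0, "wx": 0, "wy": 0, "wz": 0, "gripper": 130}, {"dx": 0, "dy": 1, "dz": 0, "wx": 0, "wy": 0, "wz": 0, "gripper": 130}, {"dx": 0, "dy": 0, "dz": 0, "wx": 0, "wy": 0, "wz": 0, "gripper": 130}, {"dx": 0, "dy": 0, "dz": 0, "wx": 0, "wy": 0, "wz": 0, "gripper": 130}])

```text
time: 28.6
tool_pos: [0.3852, 0.2633, 0.2656]
ee_rot: [-3.14, -0.0, 3.104]
wrist_force: [-0.1, -0.3, 0.6]
width: 0.0458
finger_force: 0.0
```

Run:
```python
from h import *
o=robot.get_obs();print(o['time'],o['tool_pos'])
snap('top','t9.png');snap('scene','s9.png')
a=cv2.imread('pics/t9.png');b=cv2.imread('pics/s9.png')
A=cv2.resize(a[150:250,220:320],(400,400),interpolation=3);B=cv2.resize(b[170:245,215:315],(400,300),interpolation=3)
C=cv2.resize(a,(400,300));D=cv2.resize(b,(400,300))
cv2.imwrite('pics/f.png',np.hstack([np.vstack([A,np.zeros((200,400,3),np.uint8)]),np.vstack([B,C])]))
for q in([.5884,.0838,.068],[.4484,.0875,.108],[.4804,.0866,.054],[.5404,.085,.054]):print(q,(proj('top',q)-[220,150])*4,(proj('scene',q)-[215,170])*4)
```

```text
28.6 [0.38516474 0.26332084 0.26560279]
[0.5884, 0.0838, 0.068] [165.88604889 106.49079328] [199.74050401 147.3008494 ]
[0.4484, 0.0875, 0.108] [153.90338303 337.08229536] [173.25366334 -37.23707266]
[0.4804, 0.0866, 0.054] [158.02037626 284.02250535] [178.28758175  50.1412151 ]
[0.5404, 0.085, 0.054] [162.60777678 186.70951566] [189.62912969 110.5594113 ]
```

View pics/f.png

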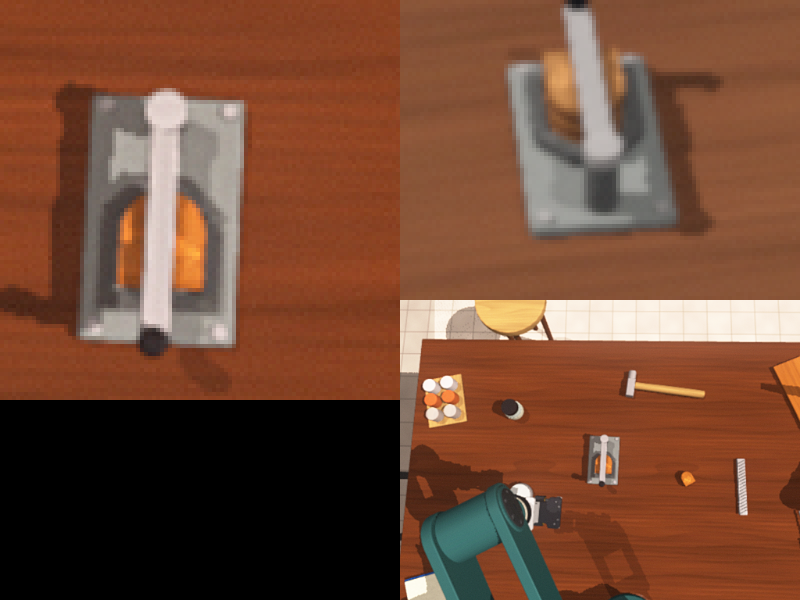

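The top view shows the heel in the pocket with its round side towards the pivot. The bar lies along the plate with the knob at (153,341), as predicted for shut, and the rasp lies flat on the right at (741,487). The bystanders in view are unmoved, and the gripper hides part of the tin but is well above it. I'm handing in.

```bash
python3 -c "
from bench import robot
print(robot.close_job())"
```

```text
the job is handed in; nothing more can be done
None
```

I handed the job in at about 29 s: the rasp lies flat on the bare bench to the right, the big heel is fully home with its round side towards the pivot, and the lever is shut at its stop; the final pictures agree, and no verdict came back.

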